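# Zero the logger and finger-check a displacement transducer

### The job

Check the channel of the wide transducer, the one with the flat disc on its plunger: with the fingertips first press the large round zero key on the tilted data logger all the way in and let it come back out, then push the disc gently down, about half of the plunger's stroke and never to its end, and let it spring back up by itself. Pinch, lift and shift nothing: the logger stays at the tilt it has, its three square keys are not pressed, the two slim ball-tipped transducers are not touched, and everything else on the bench stays where it is. Finish with the hand clear.

Things in the scene. Friction and masses are not known exactly. Their poses are not given: they have to be found in the camera images.
- cradle: blue trunnion cradle, fixed: base 130 x 226 mm, two bell-shaped cheeks at y = +/-104 mm, 132 mm high. Origin: centre of its underside. The white logger box (110 x 178 x 82 mm) tilts between them about the cradle's y, 105 mm up; its top face, 40 mm from the axis, is the panel: square keys and display on the +y side, round key on the -y side, terminal strip 11 mm proud along the +x edge
- logger (a joint): tilt of the logger box in its cradle, rad: 0 = panel level and facing up, positive = panel leaning towards the cradle's -x (towards the robot). It is stiff and stays where it is left; about 1.2 N m turns it
- panel_edge (a point): middle of the near (-x) edge of the logger's panel, on the tilting box (55 mm in front of and 40 mm above the tilt axis at zero tilt); z axis = outward normal of the panel
- round_key (a joint): travel of the large round zero key, m: 0 = out, 0.005 = fully in. Spring return: starts to move at 2 N, fully in at 4.5 N
- round_key_face (a point): centre of the outer face of the round zero key (black, 26 mm diameter, stands 10 mm proud of the panel when out, and moves with the key); z axis = outward normal of the panel, so it is pressed along -z; y axis = along the panel, towards the square keys
- square_key1 (a joint): travel of the square key nearest the round key (14 mm square, 8 mm proud, its centre 50 mm from the round key's in the panel's y and 14 mm nearer the panel's near edge), m: 0 = out, 0.005 = in. Leave alone
- square_key2 (a joint): the same for the middle square key, 28 mm farther along
- square_key3 (a joint): the same for the last square key, another 28 mm along
- disc_stand: the wide transducer in its loose steel stand, about 1.3 kg. Origin: on the bench under the barrel's axis. Base plate x -35 to +55, y +/-30, 14 mm thick; pillar at x 40 mm, up to 106 mm; upright steel barrel 32 mm diameter, top at 118 mm, its bush at 124 mm. Above it a 6 mm rod carries a flat disc, 30 mm diameter, 5 mm thick, its top 163 mm above the bench at rest
- disc_plunger_tip (a point): centre of the top face of the flat disc on the wide transducer's plunger; moves with it
- disc_plunger (a joint): how far the plunger is pushed down, m: 0 = up at rest, 0.025 = end of its stroke. Spring return: starts to move at 1.6 N, about 2.6 N half way, 3.6 N at the end
- ball_stand1: a slim transducer in a like stand: barrel 20 mm diameter, top at 110 mm, with a 10 mm steel ball on its plunger, 160 mm above the bench; origin and base plate as for disc_stand. Not to be touched
- ball_stand2: another slim ball-tipped transducer, the same as ball_stand1. Not to be touched
- screwdriver: black-handled screwdriver, 190 mm long, 26 mm thick, lying between robot and logger; origin under its middle
- spanner: steel spanner, 170 mm long, 8 mm thick, lying flat at the back; origin under its middle
- loupe: black eyepiece magnifier, 33 mm diameter, 32 mm high, standing among the transducers; origin under its centre
- cal_weight: steel calibration weight with a knob, 34 mm diameter, 52 mm high; origin under its centre
- jar: white jar with black lid, 60 mm diameter, 70 mm high; origin under its centre
- bolt: hex bolt standing on its head, 24 mm across flats, 65 mm high; origin under its centre
- mug: white mug, 80 mm diameter, 92 mm high, behind the logger; origin under its centre
Things that resemble listed ones, but are neither listed nor needed, are in the scene too. What is shaped like the disc_stand but green is not meant.

How it is judged:
By the outcome, as a careful person would: the job done as asked, in the order asked, and still so for the second after the job is handed in, with the robot touching nothing.
It also fails if it takes over 38 s, if anything falls off the work surface, if the arm or the gripper's body presses on something with over 40 N, if the wrist force passes 120 N, or if a joint passes its speed limit or range.

### The arm

A 6-joint arm with a two-finger parallel gripper is mounted at the origin on the work surface. World frame = base frame: x ahead of the robot, y to its left, z up, the work surface at z = 0. Lengths are in mm, angles in rad, forces in N, time in s.
With the tool pointing down it reaches from about 275 to 825 mm from the base axis. Payload 4.9 kg.
Tool frame: the origin (TCP) lies at the very end of the fingers, on their centre line; the grasp point (between the pads) lies 19 mm behind it; z points along the fingers, y is the line along which they close (so a half turn about z gives the same grasp; the last joint's range is limited). The gripper opens to 85 mm and grips with 20 to 120 N. Pads are 22 mm wide; open, the fingers measure 114 mm over their backs; the gripper's body (76 mm by 85 mm) begins 54 mm behind the grasp point. The pads swing forward as they close: fully open they stand 13 mm farther back than shut.
Start: joints at [1.164, 0.326, -0.193, 1.052, 0, 1.437], TCP at [148.18, 529.68, 197.181] pointing down, gripper open.
Joint ranges: [-2.65, 2.65], [-0.97, 1.79], [-1.3, 1.35], [-1.93, 2.1], [-1.47, 1.37], [-3.14, 3.14]. Speed limits (rad/s): [2.57, 2.57, 3.14, 3.14, 3.14, 3.14].

### API

Orientations are given as [roll, pitch, yaw] about the fixed x, y, z axes, in that order (R = Rz(yaw) Ry(pitch) Rx(roll)).
In Python, from bench import bot, solve_ik, imaging gives the robot as it stands. Calls block until the motion is done:
- bot.move_ptp(position, orientation): joint-space move of the TCP to a pose.
- bot.movel(position, rot=None, max_speed=150, threshold=None): straight line of the TCP; rot=None keeps the orientation; max_speed is the mean speed in mm/s. With threshold (N) it stops when the force on the tool has changed by that much, and returns True; else False.
- bot.move_j(angles): joint-space move.
- bot.grip(opening, effort=None): opening from 0.0 (shut) to 1.0 (fully open); effort is the grip in N (None keeps the last); returns when the fingers have stopped.
- bot.dwell(seconds).
- solve_ik(position, orientation): joint angles nearest the present ones, or None.
- bot.get_state(): the state.
- imaging.capture(name): name is "scene" or "top" or "wrist"; returns the picture (384x512x3 uint8, blue, green, red); there is no depth.
- imaging.camera_model(name): a dict with "K" (3x3 intrinsics, pixels), "position" and "rotation" of the camera in the world. Camera axes: x right, y up, looking along -z (the intrinsics and any distortion apply to the point x, -y, -z); pixel columns grow to the right and rows downward; lengths in mm; the calibration is good to about 2 mm. The wrist camera is an equidistant fisheye: a pixel r from the principal point sees the ray r / f radians off the axis. A picture is of the moment at which its call begins: read the wrist's pose just before it. camera_model takes no time and is no camera call; for the wrist camera it gives the pose at the moment of the call.
A pose or a line that the arm cannot do raises bot.IKError and nothing moves.
- bot.sign_off(): hands the job in; it is judged then, once.
The state is a dict: "t": time; "qpos": joint angles; "joint_velocities": joint speeds; "effort": joint torques, N m; "tcp_pos": TCP position; "orientation": TCP orientation; "contact_force": force on the tool from outside, world axes, zero at the start; "wrist_torque": the same for the moment, N m; "opening": opening from 0.0 (shut) to 1.0 (fully open); "gripper_force": force on a finger pad.
Only numpy, scipy, OpenCV 4.12 (cv2) and the standard library are available. Lean on these libraries where they do the work, as an engineer would, in place of code of your own. Each camera call takes 0.05 s, during which the arm holds its last target. There are 200 camera calls.

## Working session

There is one attempt and no reset: what is moved stays moved. The work goes in short steps, each a Python script; the robot and the scene stay as the last script left them, time stands still between calls to the robot, and variables do not carry over. Pictures are saved under pics/ and viewed, at most 10 in all, crops included, and the job is handed in when it is done.

```bash
ls; mkdir -p pics
python3 - <<'E'
from bench import bot, solve_ik, imaging
import cv2
for n in("scene","top","wrist"):
    im=imaging.capture(n); cv2.imwrite(f"pics/{n}0.png",im)
    m=imaging.camera_model(n); print(n,m)
a=cv2.imread("pics/scene0.png");b=cv2.imread("pics/top0.png")
cv2.imwrite("pics/scene0b.png",cv2.resize(a,(800,600),interpolation=cv2.INTER_CUBIC))
cv2.imwrite("pics/top0b.png",cv2.resize(b,(800,600),interpolation=cv2.INTER_CUBIC))
print(bot.get_state())
E
```

```text
pics
scene {'K': array([[365.67634969,   0.        , 258.82345534],
       [  0.        , 365.67634969, 184.86386449],
       [  0.        ,   0.        ,   1.        ]]), 'position': array([1290.28773862,  -71.60314965,  973.59523098]), 'rotation': array([ 0.70330445, -0.01681424,  1.4793482 ])}
top {'K': array([[382.68211618,   0.        , 254.90689767],
       [  0.        , 382.68211618, 192.92466822],
       [  0.        ,   0.        ,   1.        ]]), 'position': array([ 410.28361701,    5.19319062, 1160.15144715]), 'rotation': array([ 0.13353955,  0.00745856, -1.57233584])}
wrist {'K': array([[297.31863964,   0.        , 255.91993907],
       [  0.        , 297.31863964, 193.68551127],
       [  0.        ,   0.        ,   1.        ]]), 'position': array([ 75.63983717, 548.90279609, 373.65710915]), 'rotation': array([-2.99688929e-01,  6.71356084e-04,  1.29836047e+00])}
{'t': 0.15, 'qpos': array([ 1.16373793e+00,  3.26752720e-01, -1.93365985e-01,  1.05198098e+00,
       -3.08837405e-05,  1.43658928e+00]), 'joint_velocities': array([-0.00230087, -0.00224139,  0.00262477,  0.00091471,  0.00125099,
       -0.00143932]), 'effort': array([ 3.19239816e-04, -4.43704820e+01,  2.62665260e+01,  1.04270273e-02,
       -1.84635974e-04, -3.18595204e-07]), 'tcp_pos': array([148.02237782, 529.20374434, 196.58864383]), 'orientation': array([-3.14029688e+00, -1.43789691e-04,  2.86874123e+00]), 'contact_force': array([-0.88423757,  0.19937084, -0.84568615]), 'wrist_torque': array([ 0.01776948, -0.00152235, -0.02765742]), 'gripper_force': 0.0, 'opening': 0.9979768918528835}
```

View pics/scene0b.png

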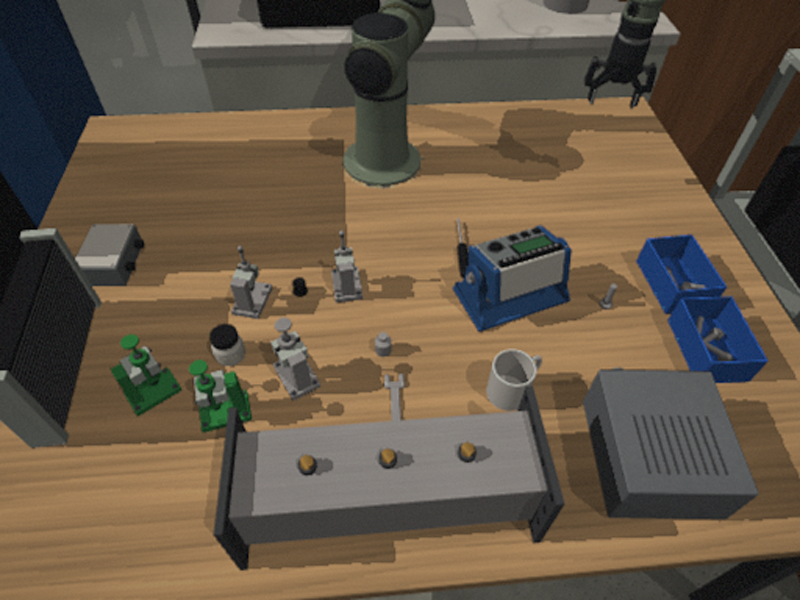

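View pics/top0b.png

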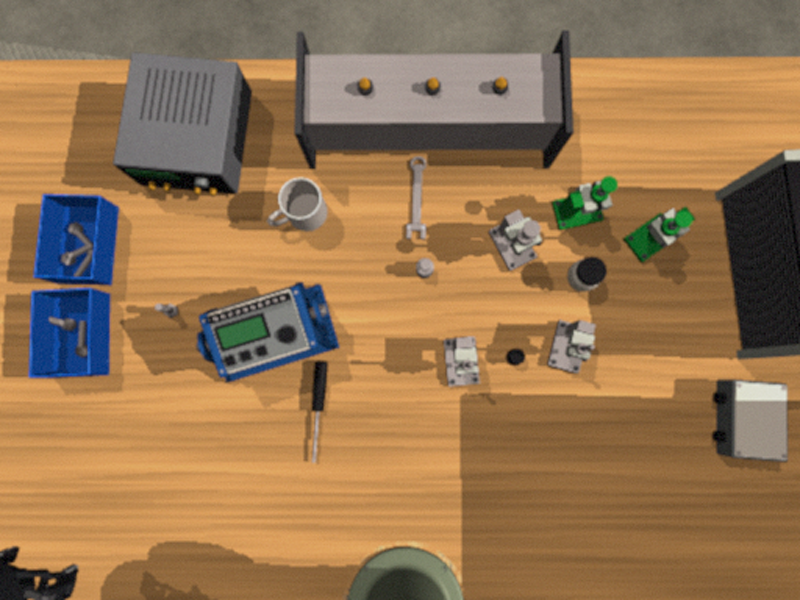

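The scene view shows the round key at about (495,247) and the steel disc at (285,325). In the top view they are at (287,334) and (528,231), all in 800-px scale. I'll triangulate these, then take closer wrist views.

```bash
cat > h.py <<'E'
import numpy as np, cv2
from scipy.spatial.transform import Rotation as Rn
from bench import bot, solve_ik, imaging
def ray(m,uv,fish=False):
    K=m["K"]; x=(uv[0]-K[0,2])/K[0,0]; y=(uv[1]-K[1,2])/K[1,1]
    if fish:
        r=np.hypot(x,y)+1e-12; d=np.array([x/r*np.sin(r),-y/r*np.sin(r),-np.cos(r)])
    else: d=np.array([x,-y,-1.]); d/=np.linalg.norm(d)
    return np.array(m["position"]), Rn.from_euler('xyz',m["rotation"]).apply(d)
def tri(rays):
    A=sum(np.eye(3)-np.outer(d,d) for p,d in rays); b=sum((np.eye(3)-np.outer(d,d))@p for p,d in rays)
    X=np.linalg.solve(A,b); return X,[round(float(np.linalg.norm(np.cross(X-p,d))),1) for p,d in rays]
def plane(r,z): p,d=r; return p+d*(z-p[2])/d[2]
E
python3 - <<'E'
from h import *
S=imaging.camera_model("scene");T=imaging.camera_model("top");k=.64
for n,s,t in(("key",(495,247),(287,334)),("disc",(285,325),(528,231)),("ball1",(240,250),(463,343)),("ball2",(342,236),(582,341)),("ball1s",(240,250),(582,341)),("ball2s",(342,236),(463,343))):
    print(n,tri([ray(S,np.array(s)*k),ray(T,np.array(t)*k)]))
for n,p in(("sdr tip",(315,460)),("sdr handle",(320,365)),("mug",(300,205)),("bolt",(165,310)),("loupe",(515,357)),("jar",(590,273)),("weight",(425,268))):
    print(n,plane(ray(T,np.array(p)*k),20))
E
```

```text
key (array([491.41187311, 202.2567086 , 141.50466035]), [0.6, 0.6])
disc (array([ 667.28290391, -212.40294806,  154.17713223]), [1.3, 1.3])
ball1 (array([ 492.19907654, -197.11314744,  179.57082655]), [104.6, 104.6])
ball2 (array([ 489.36739315, -185.42366561,  233.94505571]), [85.0, 85.0])
ball1s (array([ 477.62055948, -302.50404949,  155.94713506]), [6.9, 6.9])
ball2s (array([ 472.98816701, -100.59382759,  176.29809602]), [6.6, 6.6])
sdr tip [266.35062552 168.820011    20.        ]
sdr handle [442.08688387 162.30865172  20.        ]
mug [755.57295516 206.71629029  20.        ]
bolt [547.98484304 462.80290834  20.        ]
loupe [ 456.54152591 -207.83470008   20.        ]
jar [ 617.96575264 -356.94840117   20.        ]
weight [628.73054899 -38.39764417  20.        ]
```

Run:
```python
from h import *
import pickle
bot.grip(0.0)
out=[]
for i,(p,o) in enumerate((([430,240,300],[np.pi,0,np.pi+.27]),([490,130,300],[np.pi,0,np.pi+.27]))):
    bot.move_ptp(p,o); bot.dwell(.3)
    m=imaging.camera_model("wrist"); im=imaging.capture("wrist"); cv2.imwrite(f"pics/w{i}.png",im)
    cv2.imwrite(f"pics/w{i}b.png",cv2.resize(im,(800,600),interpolation=cv2.INTER_CUBIC)); out.append(m)
    s=bot.get_state(); print(s["t"],s["tcp_pos"],s["orientation"],s["qpos"],s["opening"],m["position"],m["rotation"])
pickle.dump(out,open("w.pkl","wb"))
```

```text
2.8083 [429.76635751 240.37558662 299.89120953] [-3.14157489e+00 -1.85810539e-04 -2.87077624e+00] [ 3.59941517e-01  1.68787338e-01 -1.38485830e-01  1.26370981e+00
 -1.15786837e-06  8.91251039e-02] 0.0004129470144955071 [357.27832719 219.46894052 476.9309806 ] [-2.99885247e-01 -4.80513398e-04  1.84217296e+00]
3.725 [489.7025932  130.81348294 300.13615622] [ 3.14157990e+00  2.32090092e-04 -2.87002686e+00] [ 1.15281617e-01  1.96579541e-01 -1.03608037e-01  1.27038147e+00
  4.87208151e-05 -1.56284176e-01] 0.0021993942932636117 [417.14813908 109.83012102 477.17569101] [-3.00357539e-01 -5.34246104e-04  1.84293224e+00]
```

View pics/w0b.png

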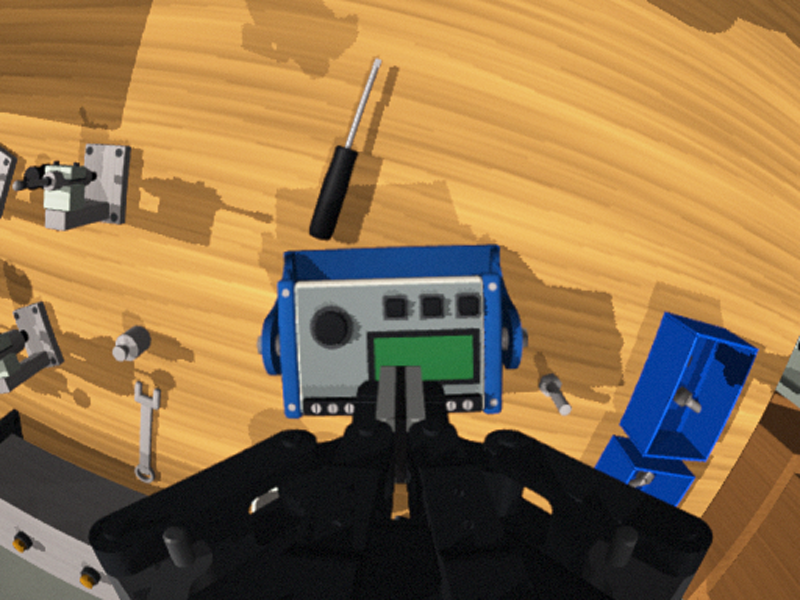

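View pics/w1b.png

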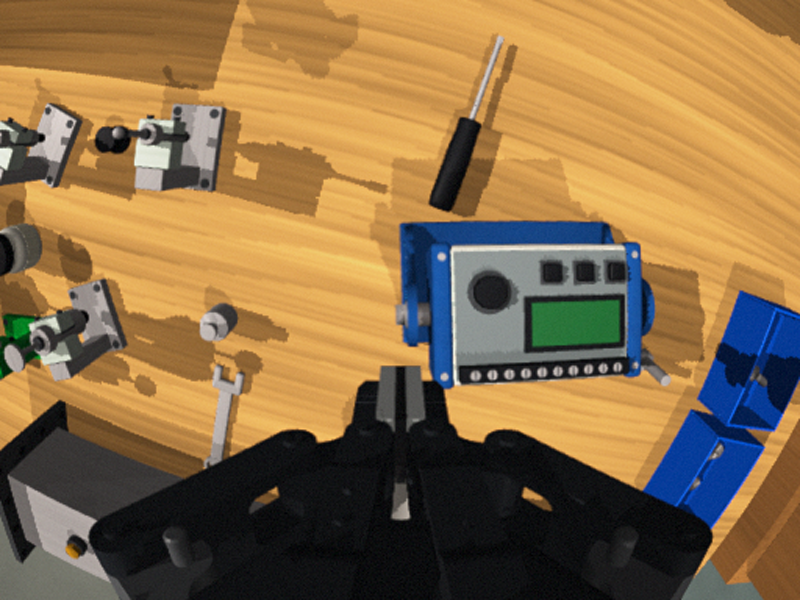

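Both wrist views show the panel corner screws. In w0 they are at (290,293), (491,286), (492,403) and (292,408), with the key at (331,326). In w1 they are at (443,257), (632,250), (637,367) and (445,376), with the key at (491,291).

Run:
```python
from h import *
import pickle
M=pickle.load(open("w.pkl","rb"));k=.64
pts=[("nl",(290,293),(443,257)),("nr",(491,286),(632,250)),("fr",(492,403),(637,367)),("fl",(292,408),(445,376)),("key",(331,326),(491,291)),("sq1",(396,306),(552,271)),("sq3",(469,305),(616,270)),("d_nr",(478,335),(624,297)),("d_nl",(371,334),(526,298)),("d_fl",(370,385),(526,352))]
P={}
for n,a,b in pts:
    P[n],e=tri([ray(M[0],np.array(a)*k,1),ray(M[1],np.array(b)*k,1)]); print(n,P[n].round(1),e)
S=imaging.camera_model("scene");T=imaging.camera_model("top")
print("key4",tri([ray(S,np.array((495,247))*k),ray(T,np.array((287,334))*k),ray(M[0],np.array((331,326))*k,1),ray(M[1],np.array((491,291))*k,1)]))
Q=np.array([P[n] for n in("nl","nr","fr","fl")]);c=Q.mean(0)
n=np.linalg.svd(Q-c)[2][2]; n*=np.sign(n[2]); print("centre",c,"n",n)
y=(P["nr"]-P["nl"]+P["fr"]-P["fl"]);print("yaw",np.arctan2(-y[0],y[1]),"y",y/np.linalg.norm(y), "tilt fromn",np.arctan2(-n[0],n[2]))
x=(P["fl"]-P["nl"]+P["fr"]-P["nr"])/2; print("x",x,np.linalg.norm(x),"tilt",np.arctan2(x[2],np.hypot(x[0],x[1])))
# keys masked subpixel
for i,g in((0,(331,326)),(1,(491,291))):
    im=cv2.imread(f"pics/w{i}.png",0); u,v=(np.array(g)*k).astype(int); s=im[v-18:v+18,u-18:u+18]
    b=(s<45).astype(np.uint8); N,L,st,ce=cv2.connectedComponentsWithStats(b); j=L[18,18]; print(i,(ce[j]+[u-18,v-18])/k,st[j])
```

```text
nl [477.6 161.6 125.3] [0.2, 0.2]
nr [426.6 312.3 130.8] [1.7, 1.7]
fr [510.7 337.  164.5] [0.8, 0.8]
fl [560.4 186.1 157.6] [0.6, 0.6]
key [488.9 201.4 144. ] [0.3, 0.3]
sq1 [461.9 245.7 137. ] [0.0, 0.0]
sq3 [445.3 299.3 138. ] [0.5, 0.5]
d_nr [463.7 311.4 145.9] [1.2, 1.2]
d_nl [488.7 232.6 137.5] [0.5, 0.5]
d_fl [525.9 242.3 152.2] [0.6, 0.6]
key4 (array([490.51231197, 202.11676355, 140.65321874]), [0.2, 1.4, 1.1, 0.7])
centre [493.83437854 249.24526191 144.54240291] n [-0.32658918 -0.1472474   0.93362611]
yaw 0.32240975524375076 y [-0.31661542  0.94776324  0.03872362] tilt fromn 0.33650309761325076
x [83.41006168 24.54853775 33.04502804] 93.01528355208906 tilt 0.3631970087779144
0 [331.8359375 327.1875   ] [  8   9  24  22 400]
1 [490.96142344 291.61931818] [  7   8  23  22 418]
```

Run:
```python
from h import *
yaw,th=.305,.36
cy,sy,ct,st=np.cos(yaw),np.sin(yaw),np.cos(th),np.sin(th)
n=np.array([-st*cy,-st*sy,ct]);ux=np.array([ct*cy,ct*sy,st]);uy=np.array([-sy,cy,0])
o=Rn.from_matrix(np.c_[-ux,uy,-n]).as_euler('xyz')
K=np.array([489.3,201.7,143.0])
print(o,solve_ik(K+60*n,o),solve_ik(K-8*n,o))
def rep(l):
    s=bot.get_state(); d=s["tcp_pos"]-K; print(l,round(s["t"],2),"n %.2f x %.2f y %.2f"%(d@n,d@ux,d@uy),"F",s["contact_force"].round(2),"Fn %.2f"%(s["contact_force"]@n)); return d@n
bot.move_ptp(K+60*n,o); bot.movel(K+15*n); bot.dwell(.2); rep("pre")
h=bot.movel(K-8*n,max_speed=15,threshold=2.5); a=rep(f"touch {h}")
if h and abs(a)<8:
    h=bot.movel(K+(a-9)*n,max_speed=10,threshold=8); rep(f"press {h}"); bot.dwell(.2); rep("held")
bot.movel(K+40*n); bot.dwell(.1); rep("out")
```

```text
[-3.14159265  0.36       -2.83659265] [ 0.23193722 -0.02921891 -0.69465777  0.54623735  0.02571808 -0.06839431] [ 0.23623481  0.09692168 -0.75090495  0.36374912  0.02420748 -0.0643697 ]
pre 5.1 n 15.86 x 1.26 y -0.17 F [0.18 0.07 0.15] Fn 0.07
touch False 6.78 n -7.93 x 0.07 y 0.01 F [ 0.34 -0.37 -0.39] Fn -0.44
out 7.35 n 39.21 x -0.75 y -0.01 F [-0.02 -0.91 -0.22] Fn -0.11
```

Run:
```python
from h import *
import pickle
s=bot.get_state(); m=imaging.camera_model("wrist"); im=imaging.capture("wrist"); cv2.imwrite("pics/w2.png",im)
pickle.dump(m,open("w2.pkl","wb"))
cv2.imwrite("pics/w2b.png",cv2.resize(im,(800,600),interpolation=cv2.INTER_CUBIC)); print(s["tcp_pos"],s["orientation"],s["opening"],m)
a=imaging.capture("scene");cv2.imwrite("pics/s2.png",a)
cv2.imwrite("pics/s2b.png",cv2.resize(a[90:240,230:430],(800,600),interpolation=cv2.INTER_CUBIC))
```

```text
[475.45712444 197.3326406  179.43481361] [ 3.1414967   0.3587755  -2.83670405] 0.0009055133281462046 {'K': array([[297.31863964,   0.        , 255.91993907],
       [  0.        , 297.31863964, 193.68551127],
       [  0.        ,   0.        ,   1.        ]]), 'position': array([349.09756123, 156.68040993, 318.78408186]), 'rotation': array([-6.58971756e-01, -5.35313169e-04,  1.87610971e+00])}
```

View pics/w2b.png

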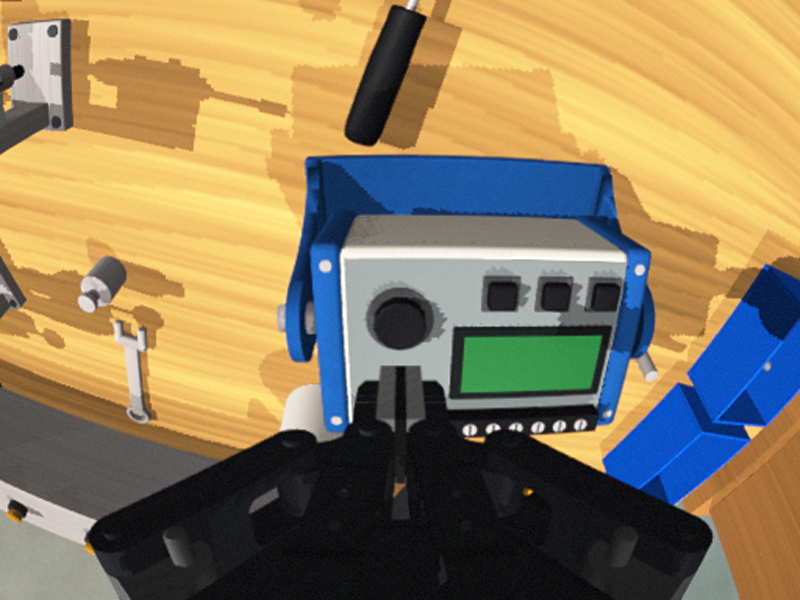

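View pics/s2b.png

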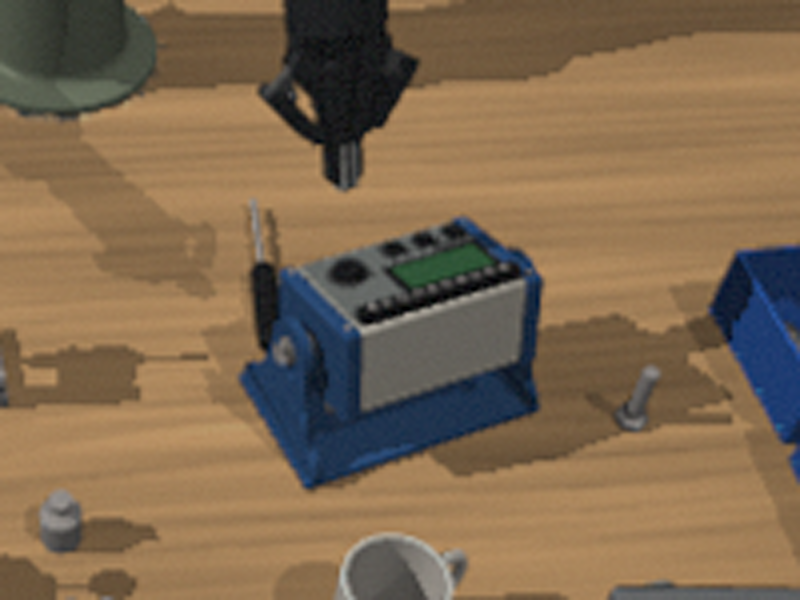

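w2 shows the key at (400,320) and the panel screws at (325,266), (640,269), (607,413) and (336,422). The scene crop shows the hand clear above the key and the logger unmoved. I'll triangulate again with this third, closer view.

Run:
```python
from h import *
import pickle
M=pickle.load(open("w.pkl","rb"))+[pickle.load(open("w2.pkl","rb"))];k=.64
pts=[("nl",(290,293),(443,257),(325,266)),("nr",(491,286),(632,250),(640,269)),("fr",(492,403),(637,367),(607,413)),("fl",(292,408),(445,376),(336,422)),("key",(331,326),(491,291.5),(400,320)),("sq1",(396,306),(552,271),(502,295)),("sq3",(469,305),(616,270),(605,296))]
P={}
for n,*u in pts:
    r=[ray(M[i],np.array(a)*k,1) for i,a in enumerate(u)]
    P[n],e=tri(r); print(n,P[n].round(1),e,[tri([r[i],r[j]])[0].round(1) for i,j in((0,1),(0,2),(1,2))])
# calibration check: shut fingertip seen at (400,368) in all
print(ray(M[2],np.array((400,368))*k,1))
Q=np.array([P[n] for n in("nl","nr","fr","fl")]);c=Q.mean(0)
n=np.linalg.svd(Q-c)[2][2]; n*=np.sign(n[2]); print("centre",c,"n",n)
y=(P["nr"]-P["nl"]+P["fr"]-P["fl"]);x=(P["fl"]-P["nl"]+P["fr"]-P["nr"])/2
print("yaw",np.arctan2(-y[0],y[1]),np.arctan2(x[1],x[0]),"x",x,np.linalg.norm(x),"tilt",np.arctan2(x[2],np.hypot(x[0],x[1])))
tcp=np.array([475.457,197.333,179.435]); m=M[2]
d=tcp-m["position"]; v=Rn.from_euler('xyz',m["rotation"]).inv().apply(d); print("tcp cam",v)
a=np.arccos(-v[2]/np.linalg.norm(v)); q=np.array([v[0],-v[1]]);q/=np.linalg.norm(q); print("tcp px800",(q*a*297.3186+[255.92,193.69])/k)
```

```text
nl [476.9 160.7 130. ] [1.8, 0.2, 2.0] [array([477.6, 161.6, 125.3]), array([477.7, 160.6, 128.5]), array([475.9, 159.6, 133.3])]
nr [426.1 311.  135. ] [1.6, 2.2, 0.7] [array([426.6, 312.3, 130.8]), array([427.1, 312.5, 134.1]), array([424.5, 306.8, 139.9])]
fr [513.3 340.8 156.7] [1.4, 2.0, 1.2] [array([510.7, 337. , 164.5]), array([513.4, 340.2, 155.8]), array([515. , 344.5, 153.4])]
fl [560.3 185.8 157.9] [0.7, 0.6, 0.4] [array([560.4, 186.1, 157.6]), array([561.9, 185.9, 156.6]), array([559.3, 185.4, 158.8])]
key [489.4 201.4 142.9] [0.3, 0.6, 0.4] [array([489.2, 201.5, 143.9]), array([489.2, 201.1, 142.9]), array([489.8, 201.6, 142.4])]
sq1 [461.7 245.1 139.1] [0.6, 0.3, 0.5] [array([461.9, 245.7, 137. ]), array([461.6, 245.2, 139.3]), array([461.4, 244.3, 140.4])]
sq3 [445.3 298.7 139.1] [0.6, 0.7, 0.5] [array([445.3, 299.3, 138. ]), array([446. , 299.4, 138.2]), array([444.6, 297. , 141.2])]
(array([349.09756123, 156.68040993, 318.78408186]), array([ 0.68377331,  0.21617584, -0.69693763]))
centre [494.15253662 249.57325233 144.8857087 ] n [-0.25029675 -0.09229057  0.96376034]
yaw 0.3101910527026091 0.31155518503628443 x [85.29188106 27.46766377 24.84491181] 92.98627409695992 tilt 0.2704748195075606
tcp cam [   0.71527989  -19.61937314 -191.44731921]
tcp px800 [401.60463069 350.08257111]
```

Run:
```python
from h import *
import pickle
M=pickle.load(open("w2.pkl","rb"));S=imaging.camera_model("scene")
R=Rn.from_euler('xyz',[ 3.1414967 ,  0.3587755 , -2.83670405]).as_matrix(); t=np.array([475.457,197.333,179.435])
def proj(m,X,f=0):
    v=Rn.from_euler('xyz',m["rotation"]).inv().apply(X-m["position"]);q=np.array([v[0],-v[1]])/-v[2]
    if f: r=np.linalg.norm(q);q*=np.arctan(r)/r
    return q*m["K"][0,0]+[m["K"][0,2],m["K"][1,2]]
for b in(0,10,20,30):
  for x in(-11,0,11):
    X=t-R[:,2]*b+R[:,0]*x; print(b,x,(proj(M,X,1)/.64).round(0),((proj(S,X)-[230,90])*4).round(0))
K=np.array([489.4,201.4,142.9]); print("key crop",(proj(S,K)-[230,90])*4)
```

```text
0 -11 [402. 374.] [352. 229.]
0 0 [402. 350.] [345. 224.]
0 11 [402. 325.] [338. 219.]
10 -11 [402. 385.] [351. 217.]
10 0 [402. 360.] [344. 213.]
10 11 [402. 334.] [337. 208.]
20 -11 [402. 397.] [351. 206.]
20 0 [402. 371.] [343. 201.]
20 11 [402. 344.] [337. 196.]
30 -11 [402. 410.] [350. 194.]
30 0 [402. 383.] [343. 189.]
30 11 [402. 355.] [336. 184.]
key crop [346.64099576 269.27714867]
```

Both views put the real fingertip about 30–40 mm behind the reported TCP, which fits the missing contact at −8 mm. The key position itself is confirmed, so I'll go on along the same axis under force guard.

```bash
cat > key.py <<'E'
from h import *
yaw,th=.308,.35
cy,sy,ct,st=np.cos(yaw),np.sin(yaw),np.cos(th),np.sin(th)
n=np.array([-st*cy,-st*sy,ct]);ux=np.array([ct*cy,ct*sy,st]);uy=np.array([-sy,cy,0])
o=Rn.from_matrix(np.c_[-ux,uy,-n]).as_euler('xyz')
K=np.array([489.4,201.4,142.9])
def rep(l):
    s=bot.get_state(); d=s["tcp_pos"]-K; print(l,round(s["t"],2),"n %.2f x %.2f y %.2f"%(d@n,d@ux,d@uy),"F",s["contact_force"].round(2),"Fn %.2f"%(s["contact_force"]@n)); return d@n
E
python3 - <<'E'
from key import *
bot.movel(K+5*n,o); bot.movel(K-7*n,max_speed=40); bot.dwell(.2); rep("pre")
h=bot.movel(K-50*n,max_speed=18,threshold=2.5); a=rep(f"touch {h}")
if h:
    h=bot.movel(K+(a-9)*n,max_speed=10,threshold=8); rep(f"press {h}"); bot.dwell(.2); rep("held")
    bot.movel(K+(a+15)*n,max_speed=50); rep("out")
E
```

```text
pre 8.48 n -6.85 x 0.14 y 0.01 F [ 0.37 -0.64  0.77] Fn 0.67
touch True 9.8 n -29.72 x -0.25 y 0.00 F [ 0.45 -0.18  2.91] Fn 2.60
press True 10.3 n -32.71 x -0.50 y -0.00 F [-2.47 -1.13  7.83] Fn 8.28
held 10.5 n -32.69 x -0.50 y 0.01 F [-2.45 -0.8   6.91] Fn 7.38
out 11.01 n -14.62 x -0.22 y -0.01 F [-0.21  0.43 -0.39] Fn -0.34
```

The key was touched, then bottomed out with about 7–8 N purely along the panel normal, and released. Next is the disc: retract, go over, take a closer look.

Run:
```python
from key import *
import pickle
bot.movel(K+60*n); bot.move_ptp([640,-200,260],[np.pi,0,np.pi]); bot.dwell(.3)
m=imaging.camera_model("wrist"); im=imaging.capture("wrist"); cv2.imwrite("pics/w3.png",im); pickle.dump(m,open("w3.pkl","wb"))
cv2.imwrite("pics/w3b.png",cv2.resize(im,(800,600),interpolation=cv2.INTER_CUBIC))
s=bot.get_state(); print(s["t"],s["tcp_pos"],s["qpos"])
```

```text
13.6167 [ 640.05717511 -199.37320873  260.33119979] [-4.11984453e-01  5.36911388e-01  2.92958296e-01  1.32642859e+00
  1.74653308e-05 -4.12855936e-01]
```

View pics/w3b.png

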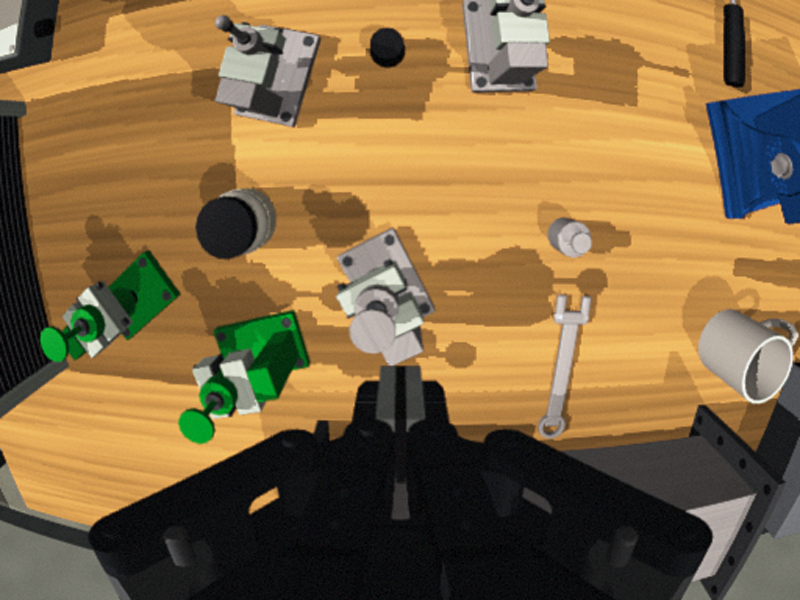

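w3 shows the steel disc centred at about (374,328), with both green stands well to the left of it.

Run:
```python
from h import *
import pickle
m=pickle.load(open("w3.pkl","rb")); r=ray(m,np.array((374,328))*.64,1)
D=plane(r,163); S=imaging.camera_model("scene");T=imaging.camera_model("top")
X,e=tri([r,ray(S,np.array((285,325))*.64),ray(T,np.array((528,231))*.64)]); print(D,X,e)
D=np.array([(D[0]+X[0])/2,(D[1]+X[1])/2,0]); z=lambda h:[D[0],D[1],h]
def rep(l):
    s=bot.get_state(); print(l,round(s["t"],2),s["tcp_pos"].round(2),s["contact_force"].round(2)); return s["tcp_pos"][2]
if abs(plane(r,163)-X)[:2].max()<9:
    bot.move_ptp(z(200),[np.pi,0,np.pi]); bot.movel(z(152),max_speed=80); bot.dwell(.4); rep("pre")
    h=bot.movel(z(124),max_speed=12,threshold=1.5); a=rep(f"touch {h}"); bot.dwell(.15); rep("held")
```

```text
[ 666.58015671 -216.13189069  163.        ] [ 668.13249387 -213.72000375  155.03911725] [3.1, 0.4, 2.9]
pre 15.14 [ 667.49 -215.    152.27] [-0.33 -0.15  0.32]
touch True 16.9 [ 667.35 -214.92  127.66] [1.46 0.   1.04]
held 17.05 [ 667.22 -214.88  127.45] [ 0.81 -1.18  2.79]
```

Run:
```python
from h import *
def avg(l):
    F=[]
    for _ in range(12): bot.dwell(.04); s=bot.get_state(); F.append(s["contact_force"])
    F=np.array(F); print(l,round(s["t"],2),s["tcp_pos"].round(2),F.mean(0).round(2),F.std(0).round(2))
avg("here")
p=bot.get_state()["tcp_pos"]
bot.movel([p[0],p[1],124.5],max_speed=15); avg("3 lower")
```

```text
here 17.55 [ 666.68 -214.66  127.06] [ 1.06 -0.52  1.68] [0.67 0.57 0.53]
3 lower 18.38 [ 666.55 -214.61  124.45] [ 0.56 -0.39  1.55] [0.52 0.67 0.45]
```

The force is close to the plunger's preload. I'll step up until it drops to zero to find the contact height, then push half a stroke from there.

Run:
```python
from h import *
def avg(N=8):
    F=[]
    for _ in range(N): bot.dwell(.03); s=bot.get_state(); F.append(s["contact_force"][2])
    return s["tcp_pos"],np.mean(F),s["t"]
p,f,t=avg(4); x,y=667.2,-214.9; h=124.5; L=[]
while h<137:
    h+=1.5; bot.movel([x,y,h],max_speed=20); p,f,t=avg(); L.append((round(p[2],2),round(f,2)))
    if len(L)>1 and L[-1][1]<.6 and L[-2][1]<.6: break
print(L,t)
```

```text
[(np.float64(125.88), np.float64(1.75)), (np.float64(127.55), np.float64(1.9)), (np.float64(129.05), np.float64(0.93)), (np.float64(130.38), np.float64(0.12)), (np.float64(131.98), np.float64(0.1))] 21.0917
```

Run:
```python
from h import *
def avg(l,N=12):
    F=[];
    for _ in range(N): bot.dwell(.03); s=bot.get_state(); F.append(s["contact_force"])
    print(l,round(s["t"],2),s["tcp_pos"].round(2),np.mean(F,0).round(2))
x,y=667.2,-214.9
bot.movel([x,y,116.5],max_speed=18); avg("down")
bot.movel([x,y,150],max_speed=50); bot.movel([x,y,250],max_speed=150); avg("up",4)
m=imaging.camera_model("wrist"); im=imaging.capture("wrist"); a=imaging.capture("top")
cv2.imwrite("pics/w4.png",im)
b=cv2.imread("pics/top0.png")
d=cv2.absdiff(a,b).max(2); cv2.imwrite("pics/fin.png",np.hstack([cv2.resize(im[100:260,120:380],(400,246)),cv2.resize(a[60:260,120:440],(400,246))]))
```

```text
down 22.5 [ 667.37 -214.96  116.6 ] [ 0.62 -0.26  2.76]
up 24.27 [ 666.47 -214.58  248.33] [ 0.25 -0.12 -0.25]
```

View pics/fin.png

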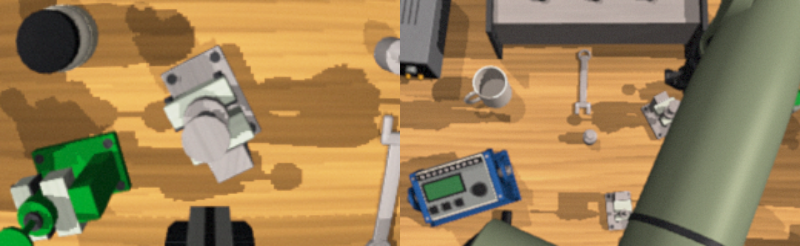

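The disc was pushed about 12.3 mm at 2.76 N, matching the half-stroke force, and it has sprung back. The picture shows the stand and logger in place and the hand clear.

```bash
python3 -c "
from bench import bot
print(bot.sign_off())"
```

```text
the job is handed in; nothing more can be done
None
```

The round key was pressed fully in (about 8 N) and released, then the disc was pushed down about 12 of its 25 mm (after light touches of up to about 4.5 mm to find it) and sprang back up; nothing else seen moved, and the job was handed in with the hand clear.

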